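# Push the seated figure through the drying lane's one-way flap

### The job

Pick up the little seated figure (not the vase), stand it in the open funnel mouth of the wooden lane in front of the shut flap, and let go of it. Then push it along the lane floor through the sprung flap until the flap snaps shut behind it, leaving the figure upright in the lane and the vase undisturbed.

Things in the scene. Friction and masses are not known exactly. Their poses are not given: they have to be found in the camera images.
- figure: Clay figure of a seated armless person on a round plywood plinth, 0.3 kg. Origin: centre of the plinth's underside, z up. Plinth 64 mm diameter, 24 mm high; crossed legs inside its outline up to 33 mm; round torso 27 to 30 mm thick from 33 to 58 mm height (grip it from above, any yaw); head 18 mm wide, top at 81 mm. Push it with shut fingers, low on the plinth's side.
- vase: Bystander: clay vase 44 mm wide on an identical round plinth (64 mm diameter, 24 mm high), 76 mm high in all. Origin: centre of the plinth's underside, z up. Leave it standing where it is.
- lane: Fixed wooden lane, open on top. Origin: at bench height, midway across at the flap; +x is the push direction, z up. Floor top 6 mm above origin, x -125 to 190 mm; walls to 36 mm high, 78 mm apart from x = -45 to the end wall at 180, flaring to 115 mm apart at the mouth (x = -125). Stand the figure at x = -75, y = 0. Flap posts at x = 0 reach 66 mm. Push the figure's centre to x = 115 mm.
- flap (a joint): Sprung flap across the lane: upright aluminium plate 73 mm long, top 56 mm above bench, hinged upright at the lane's x = 0, y = 39 mm. Rad: 0 shut, up to 1.57 swung towards lane +x; never the other way. Pushing a plinth through takes under 10 N. It shuts once the figure's centre is some 105 mm past it and the fingers, on which it may rest, are lifted straight up.
Things that resemble listed ones, but are neither listed nor needed, are in the scene too. Leave any black or turquoise look-alike of the figure alone.

How it is judged:
On the way, in this order (a step that is already met when the one before it is completed fails the run):
1. the figure stands released on the lane floor in the mouth, in front of the shut flap (x of figure in the frame of lane between -0.115 and -0.03 m and y of figure in the frame of lane between -0.03 and 0.03 m and z of figure in the frame of lane between 0.003 and 0.01 m and angle between figure's own z axis and vertical below 0.1 rad and value of joint flap below 0.12 rad and contact force between the fingers and figure below 0.3 N), for 0.2 s.
2. the figure, sliding on the lane floor, is in the doorway and holds the flap open (x of figure in the frame of lane between -0.005 and 0.06 m and z of figure in the frame of lane below 0.011 m and angle between figure's own z axis and vertical below 0.2 rad and value of joint flap above 0.5 rad), for 0.05 s.
At the end, for the whole second after the job is handed in: The figure stands upright (within 6 degrees) and at rest on the lane floor, its centre 85 to 170 mm beyond the flap, and the flap is shut behind it (within 6 degrees) (x of figure in the frame of lane between 0.085 and 0.17 m and y of figure in the frame of lane between -0.02 and 0.02 m and z of figure in the frame of lane between 0.003 and 0.011 m and angle between figure's own z axis and vertical below 0.1 rad and value of joint flap below 0.1 rad and linear speed of figure below 0.02 m/s); the robot touches nothing.
It fails at once if the figure topples (tilts more than 35 degrees) (angle between figure's own z axis and vertical above 0.6 rad).
It fails at once if the vase is moved more than 25 mm or tilted more than 17 degrees (distance of vase from where it was at the start of the episode above 0.025 m or angle between vase's own z axis and vertical above 0.3 rad).
It also fails if it takes over 58 s, if anything falls off the work surface, if the arm or the gripper's body presses on something with over 40 N, if the wrist force passes 120 N, or if a joint passes its speed limit or range.

### The arm

A 6-joint arm with a two-finger parallel gripper is mounted at the origin on the work surface. World frame = base frame: x ahead of the robot, y to its left, z up, the work surface at z = 0. Lengths are in m, angles in rad, forces in N, time in s.
With the tool pointing down it reaches from about 0.35 to 0.775 m from the base axis. Payload 5.5 kg.
Tool frame: the origin (TCP) lies at the very end of the fingers, on their centre line; the grasp point (between the pads) lies 19 mm behind it; z points along the fingers, y is the line along which they close (so a half turn about z gives the same grasp; the last joint's range is limited). The gripper opens to 85 mm and grips with 20 to 120 N. Pads are 22 mm wide; open, the fingers measure 114 mm over their backs; the gripper's body (76 mm by 85 mm) begins 54 mm behind the grasp point. The pads swing forward as they close: fully open they stand 13 mm farther back than shut.
Start: joints at [-1.319, 0.313, 0.046, 1.304, 0, 1.431], TCP at [0.22, -0.531, 0.195] pointing down, gripper open.
Joint ranges: [-2.76, 2.76], [-0.86, 1.69], [-1.03, 1.26], [-2.2, 2.34], [-1.47, 1.5], [-3.14, 3.14]. Speed limits (rad/s): [2.57, 2.57, 3.14, 3.14, 3.14, 3.14].

### API

Orientations are given as a unit quaternion [w, x, y, z].
In Python, from workcell import env gives the robot as it stands. The module is installed in compiled form; this text tells all that it offers.
- The arm moves only by the tool jog_arm, never from a script. Its argument "rows" is a list of rows, each a list of 6 numbers: the shift along the world's x, y, z in units of 40 mm (1.0 is 40 mm), then the turn, a rotation vector about the world's x, y, z in units of 6 degrees (1.0 is 6 degrees). In form: [[x, y, z, wx, wy, wz], ...]. A call has 1 to 12 rows; each row is the pose to reach, as a shift and turn from the pose commanded when the call began; what a row does not reach only later rows make up. A row lasts 1/12 s, in which the tool goes at most 41.7 mm and 7.16 degrees, less where a joint would pass 70% of its speed; a pose out of reach is approached as far as the arm can. A call with a gripper value outside its range is refused whole. "jaw" is the gripper command: -1 is fully open, 1 is shut, values between are in proportion, set as the call begins (left out, the last holds). The fingers move at their own pace and stop on an object; "force" is the grip in N (left out, the last holds). Time passes only in rows, so rows that repeat a pose let the fingers close. It gives the time, the measured TCP pose, the force, the opening and the grip force at its end, in the units of the state.
- env.get_state(): the state, without advancing time (a new reading comes with each control period).
- env.read_camera(name): name is "scene" or "top" or "wrist"; returns a dict with "pixels" (420x560x3 uint8, red, green, blue), "mtx" (3x3 intrinsics, pixels), "cam_to_world" (4x4, takes a point from camera to world coordinates). Camera axes: x right, y up, looking along -z (the intrinsics and any distortion apply to the point x, -y, -z); pixel columns grow to the right and rows downward; lengths in m; the calibration is good to about 2 mm. A picture is of the moment at which its call begins. There is no depth.
- env.hand_in(): hands the job in; it is judged then, once.
The state is a dict: "clock": time; "joint_pos": joint angles; "qvel": joint speeds; "tau": joint torques, N m; "tcp_pos": TCP position; "orientation": TCP orientation; "wrist_force": force on the tool from outside, world axes, zero at the start; "ft_torque": the same for the moment, N m; "finger_gap": finger opening in m; "grip_force": force on a finger pad.
Only numpy, scipy, OpenCV 4.12 (cv2) and the standard library are available. Lean on these libraries where they do the work, as an engineer would, in place of code of your own. Each camera call takes 0.05 s, during which the arm holds its last target. There are 200 camera calls.

## Working session

There is one attempt and no reset: what is moved stays moved. The work goes in short steps, Python scripts to look and compute and a tool call to move; the robot and the scene stay as the last step left them, time stands still between calls to the robot, and variables do not carry over. Pictures are saved under pics/ and viewed, at most 10 in all, crops included, and the job is handed in when it is done.

Besides the shell and the picture viewer there is one more tool, called as a command line: name --pt "numbers of a row" for each row, then --argument value for the rest. jog_arm: Moves the arm, as the interface text tells. Its arguments: {"type":"object","properties":{"rows":{"type":"array","items":{"type":"array","items":{"type":"number"}}},"jaw":{"type":"number"},"force":{"type":"number"}},"required":["rows"]}

```bash
mkdir -p pics; cat > h.py <<'E'
import numpy as np, cv2
from workcell import env
def shot(n,f):
    c=env.read_camera(n); cv2.imwrite('pics/'+f,c['pixels'][:,:,::-1]); np.savez('pics/'+f[:-4],**c); return c
def ray(c,u,v,z):
    d=np.linalg.inv(c['mtx'])@[u,v,1]; T=c['cam_to_world']
    d=T[:3,:3]@[d[0],-d[1],-d[2]]; o=T[:3,3]
    return o+d*(z-o[2])/d[2]
def proj(c,p):
    T=c['cam_to_world']; q=T[:3,:3].T@(np.array(p)-T[:3,3]); q=c['mtx']@[q[0],-q[1],-q[2]]; return q[:2]/q[2]
E
python3 - <<'E'
from h import *
a=shot('top','top.png');b=shot('scene','scene.png')
print(a['cam_to_world'],b['cam_to_world'],a['mtx']);print(env.get_state())
E
```

```text
[[-0.01245704  0.98998952 -0.14059007  0.35427455]
 [-0.9998002  -0.01013361  0.01723012 -0.12017074]
 [ 0.01563295  0.14077662  0.98991795  1.10947931]
 [ 0.          0.          0.          1.        ]] [[-0.27921593 -0.57643851  0.76795645  1.28432   ]
 [ 0.96022367 -0.1701095   0.22143454  0.09067004]
 [ 0.00299329  0.79923802  0.60100718  0.65387901]
 [ 0.          0.          0.          1.        ]] [[495.47351828   0.         271.19504719]
 [  0.         495.47351828 213.93933647]
 [  0.           0.           1.        ]]
{'clock': 0.1, 'joint_pos': array([-1.31861508e+00,  3.13938969e-01,  4.50843531e-02,  1.30360210e+00,
        2.17338315e-05,  1.43123203e+00]), 'qvel': array([ 0.00115478, -0.00112401,  0.00272697,  0.00059837,  0.0007619 ,
        0.00045241]), 'tau': array([ 3.31131450e-03, -4.81723022e+01,  2.99244708e+01,  1.26710784e-02,
       -8.87766396e-05, -1.29571628e-06]), 'tcp_pos': array([ 0.21942261, -0.53092641,  0.19438695]), 'orientation': array([-8.29488502e-04,  9.80877846e-01,  1.94622616e-01, -3.58724988e-05]), 'wrist_force': array([-0.42172538, -0.20588315, -0.25326148]), 'ft_torque': array([-0.00153433,  0.04617695,  0.05316758]), 'grip_force': 0.0, 'finger_gap': 0.08511756953439613}
```

View pics/top.png

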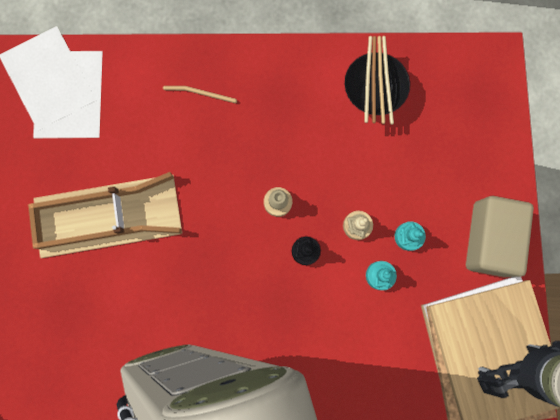

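View pics/scene.png

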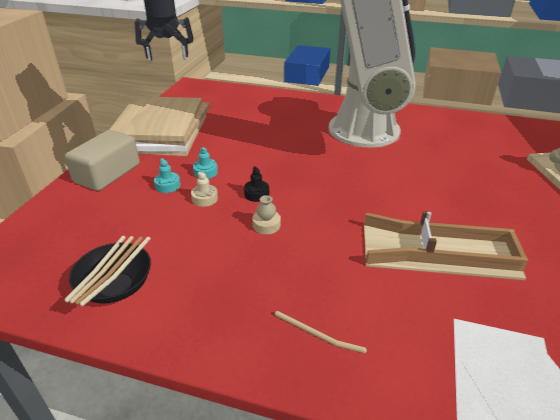

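The top view shows the candidates: vase (278,201, open rim), cream figure (358,225), black look-alike (306,250), turquoise look-alikes (410,236) and (381,275). The cream one with a head fits the description. The lane's mouth is at the right (180,205), its flap at about (118,210). I'll confirm with one crop and measure.

```bash
python3 - <<'E'
from h import *
a=dict(np.load('pics/top.npz'));b=dict(np.load('pics/scene.npz'))
t=a['pixels'][:,:,::-1]; s=b['pixels'][:,:,::-1]
c1=cv2.resize(t[160:270,20:200],None,fx=4.4,fy=4.4,interpolation=cv2.INTER_CUBIC)[:, :790]
c2=cv2.resize(t[190:260,330:390],(98,114))
cv2.imwrite('pics/c1.png',c1)
f=np.hstack([cv2.resize(t[180:270,260:400],(490,315),interpolation=cv2.INTER_CUBIC),cv2.resize(s[160:240,180:290],(433,315),interpolation=cv2.INTER_CUBIC)[:,:300]])
cv2.imwrite('pics/c2.png',f)
hsv=cv2.cvtColor(t,cv2.COLOR_BGR2HSV)
m=((hsv[...,0]>10)&(hsv[...,0]<30)&(hsv[...,2]>110)&(hsv[...,1]<190)).astype(np.uint8)
n,l,st,ce=cv2.connectedComponentsWithStats(m)
for i in range(1,n):
    if st[i,4]>150: print(st[i],ce[i].round(1),ray(a,*ce[i],0.015).round(3), cv2.minEnclosingCircle(np.argwhere(l==i)[:,::-1].astype(np.float32)))
E
```

```text
[365  36  11  87 605] [370.3  79.4] [ 0.824 -0.374  0.015] ((370.0, 79.09302520751953), 43.09312057495117)
[378  36   7  88 333] [380.5  80.6] [ 0.821 -0.398  0.015] ((381.0, 79.5), 43.546051025390625)
[382  36  12  88 343] [387.   80.4] [ 0.821 -0.413  0.015] ((388.0, 79.5), 43.78651428222656)
[163  86  74  17 311] [200.1  92.4] [0.795 0.021 0.015] ((199.5, 94.0), 37.1652717590332)
[  29  173  153   85 7942] [105.7 216.6] [0.507 0.228 0.015] ((104.79428100585938, 215.6824188232422), 77.93324279785156)
[264 187  28  29 639] [277.5 201.4] [ 0.538 -0.154  0.015] ((277.75396728515625, 201.43650817871094), 14.542767524719238)
[ 466  196   67   82 4370] [499.9 235.7] [ 0.455 -0.65   0.015] ((499.5, 236.5), 45.26045608520508)
[343 211  30  29 670] [357.9 224.8] [ 0.483 -0.332  0.015] ((357.7758483886719, 225.0), 14.775975227355957)
[  422   280   137   140 11707] [486.6 349. ] [ 0.21  -0.601  0.015] ((490.8625183105469, 358.2515563964844), 87.0505142211914)
[187 346  88  24 491] [231.  357.8] [ 0.2   -0.049  0.015] ((230.5, 356.5), 44.32278060913086)
[ 121  349  196   71 5943] [215.8 399.2] [ 0.115 -0.017  0.015] ((218.5, 394.0), 100.65421295166016)
[551 363   9  41 257] [555.9 382.7] [ 0.138 -0.746  0.015] ((558.5, 383.0), 20.00634765625)
```

View pics/c1.png

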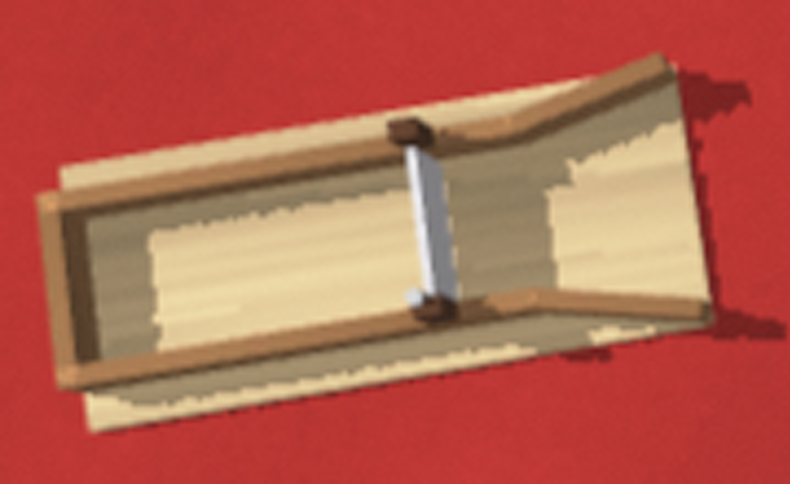

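View pics/c2.png

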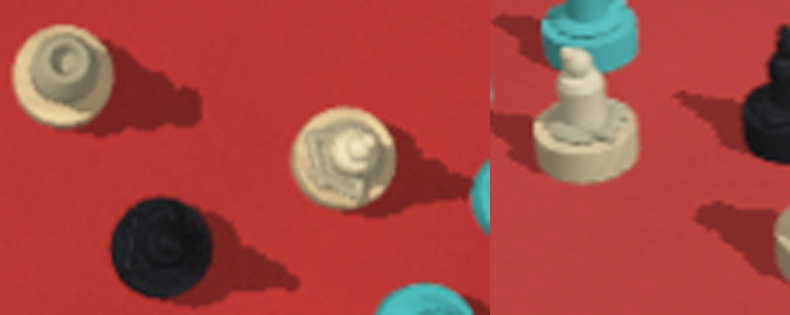

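Confirmed: the crop shows the cream seated figure with a head at top pixel (358,225), and the vase with its rim at (278,201). In the lane crop the floor plate's corners are at (62,170), (90,432), (712,325) and (677,68). The flap is shut at about (430,225).

```bash
python3 - <<'E'
from h import *
a=dict(np.load('pics/top.npz'))
R=lambda u,v,z:ray(a,20+(u+.5)/4.4-.5,160+(v+.5)/4.4-.5,z)[:2]
P=[R(*p,.006) for p in [(62,170),(90,432),(712,325),(677,68)]]
print(np.round(P,4))
e=(P[0]+P[1])/2; m=(P[2]+P[3])/2; d=e-m; print('len',np.linalg.norm(d),'wid',np.linalg.norm(P[0]-P[1]),np.linalg.norm(P[2]-P[3]))
print('ang',np.degrees(np.arctan2(d[1],d[0])), 'side angs',[np.degrees(np.arctan2(*(v)[::-1])) for v in (P[0]-P[3],P[1]-P[2])])
x=d/np.linalg.norm(d); print('origin',m+x*.125, e-x*.19)
# check w/ walls (inner top edges), z=.036
Wk=[R(*p,.036) for p in [(62,212),(80,368),(510,138),(535,292)]]
y=np.array([-x[1],x[0]]);o=(m+x*.125+e-x*.19)/2
for w in Wk: print(((w-o)@x).round(4),((w-o)@y).round(4))
w=[R(*p,.056) for p in [(408,148),(430,300)]]
for q in w: print('flap',((q-o)@x).round(4),((q-o)@y).round(4))
print('fig',ray(a,357.8,225,.022), 'vase',ray(a,277.7,201.4,.022))
hd=[ray(a,20,20,0)]
for X in(-.075,.115): print(X,o+x*X)
E
```

```text
[[0.552  0.3929]
 [0.4185 0.3717]
 [0.469  0.0614]
 [0.6023 0.0812]]
len 0.3150541576548123 wid 0.13515110835042932 0.13473355468714615
ang 99.20785407996992 side angs [np.float64(99.16886585535825), np.float64(99.24701962464762)]
origin [0.51565966 0.19468755] [0.51565099 0.19474101]
0.1791 -0.039
0.1787 0.0395
-0.0433 -0.0386
-0.045 0.0402
flap 0.0018 -0.0374
flap 0.0009 0.0386
fig [ 0.48199756 -0.33074381  0.022     ] vase [ 0.53675909 -0.15392899  0.022     ]
-0.075 [0.52765656 0.1206807 ]
0.115 [0.49725343 0.30823243]
```

jog_arm --pt "1 0.8 0 0 0 1.1" --pt "2 1.5 0 0 0 2.2" --pt "3 2.3 0 0 0 3.3" --pt "4 3 0 0 0 4.4" --pt "5 3.8 0 0 0 5.5" --pt "5.8 4.4 -0.3 0 0 6.6" --pt "6.3 4.8 -0.7 0 0 7.7" --pt "6.57 5 -1 0 0 8.8" --pt "6.57 5 -1.2 0 0 9.9" --pt "6.57 5 -1.2 0 0 11" --pt "6.57 5 -1.2 0 0 12.1" --pt "6.57 5 -1.2 0 0 12.8" --jaw -1 --force 30

```text
clock: 1.1
tcp_pos: [0.4823, -0.3304, 0.1461]
orientation: [-0.001, 0.645, 0.764, 0.0]
wrist_force: [-0.3, -0.0, 0.3]
finger_gap: 0.0855
grip_force: 0.0
```

```bash
python3 - <<'E'
from h import *
s=env.get_state();print(s['tcp_pos'],s['orientation'],s['joint_pos'])
c=shot('wrist','w1.png'); a=shot('top','top2.png')
for p in [(.482,-.331,.024),(.482,-.331,.081)]: print(proj(c,p))
E
```

```text
[ 0.48232511 -0.33042629  0.14613387] [-1.01328865e-03  6.45240255e-01  7.63979047e-01  4.73422388e-05] [-7.37911011e-01  3.51312157e-01 -2.08134185e-02  1.20069944e+00
  2.05199515e-05  6.64765278e-01]
[283.62257187 196.61088737]
[283.3746868  214.17336462]
```

View pics/w1.png

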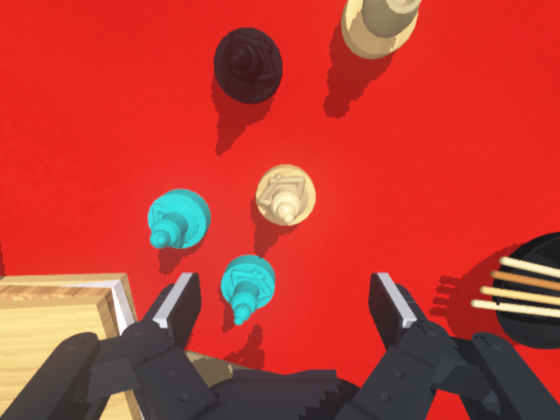

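The wrist view shows the cream figure's plinth at (286,194) against a predicted (284,197), so the position is within about 2 mm. The path down is clear. Descend and grip.

jog_arm --pt "0 0 -0.4 0 0 0" --pt "0 0 -0.8 0 0 0" --pt "0 0 -1.2 0 0 0" --pt "0 0 -1.6 0 0 0" --pt "0 0 -2 0 0 0" --pt "0 0 -2.3 0 0 0" --pt "0 0 -2.55 0 0 0" --pt "0 0 -2.7 0 0 0" --pt "0 0 -2.78 0 0 0" --pt "0 0 -2.78 0 0 0"

```text
clock: 2.03
tcp_pos: [0.4821, -0.3313, 0.0355]
orientation: [-0.0, 0.648, 0.762, 0.0]
wrist_force: [-0.6, -0.7, 1.2]
finger_gap: 0.0853
grip_force: 0.0
```

jog_arm --pt "0 0 0 0 0 0" --pt "0 0 0 0 0 0" --pt "0 0 0 0 0 0" --pt "0 0 0 0 0 0" --pt "0 0 0 0 0 0" --pt "0 0 0 0 0 0" --pt "0 0 0 0 0 0" --pt "0 0 0 0 0 0" --pt "0 0 0 0 0 0" --pt "0 0 0 0 0 0" --pt "0 0 0 0 0 0" --pt "0 0 0 0 0 0" --jaw 1 --force 30

```text
clock: 3.03
tcp_pos: [0.4829, -0.3316, 0.0364]
orientation: [0.001, 0.648, 0.762, 0.0]
wrist_force: [2.8, 1.8, 3.2]
finger_gap: 0.0119
grip_force: 27.6
```

```bash
python3 - <<'E'
from h import *
c=shot('wrist','w2.png');a=shot('top','t3.png');b=shot('scene','s3.png')
r=lambda i,s:cv2.resize(i[:,:,::-1],s,interpolation=cv2.INTER_CUBIC)
cv2.imwrite('pics/m3.png',np.hstack([r(c['pixels'][60:340,130:430],(400,373)),r(b['pixels'][120:230,140:258],(400,373))]))
print(env.get_state()['finger_gap'])
E
```

```text
0.012385138182062178
```

View pics/m3.png

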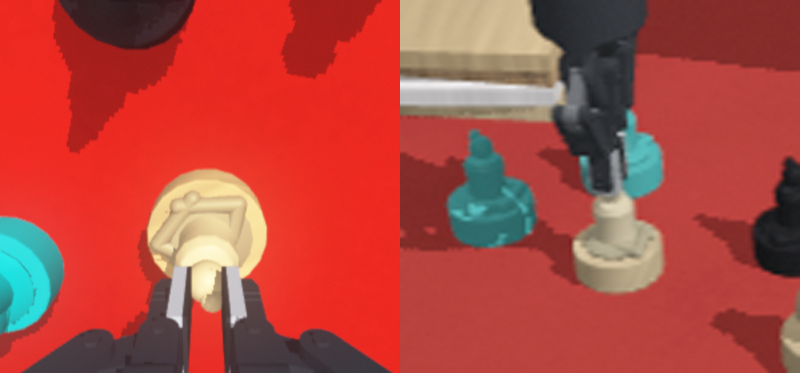

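The left crop shows the pads on either side of the head. The right crop shows the fingertips ending at neck level rather than on the torso. I'll check the tip height by projection.

```bash
python3 - <<'E'
from h import *
b=dict(np.load('pics/s3.npz'));c=dict(np.load('pics/w2.npz'))
for z in (.024,.036,.048,.058,.07,.081):
    q=proj(b,(.482,-.331,z)); w=proj(c,(.482,-.331,z))
    print(z,((q-[140,120])*[400/118,373/110]).round(),((w-[130,60])*[400/300,373/280]).round())
for y in(-.36,-.34,-.32):
  for z in (.036,.06): q=proj(b,(.492,y,z)); w=proj(c,(.492,y,z)); print('tip',y,z,((q-[140,120])*[400/118,373/110]).round(),((w-[130,60])*[400/300,373/280]).round())
s=env.get_state();print(s)
E
```

```text
0.024 [216. 241.] [203. 236.]
0.036 [214. 227.] [203. 245.]
0.048 [212. 214.] [203. 256.]
0.058 [211. 202.] [203. 266.]
0.07 [209. 188.] [203. 280.]
0.081 [208. 175.] [202. 294.]
tip -0.36 0.036 [171. 228.] [213. 298.]
tip -0.36 0.06 [167. 201.] [214. 327.]
tip -0.34 0.036 [197. 233.] [220. 264.]
tip -0.34 0.06 [193. 205.] [222. 289.]
tip -0.32 0.036 [222. 238.] [227. 228.]
tip -0.32 0.06 [219. 210.] [230. 249.]
{'clock': 3.1833, 'joint_pos': array([-7.39069884e-01,  4.25413578e-01, -1.93495729e-01,  9.50734527e-01,
        4.75084632e-04,  6.70143988e-01]), 'qvel': array([ 1.41452726e-03,  4.72030803e-04,  2.50270349e-04, -3.03655800e-04,
        9.11142576e-04, -4.10802811e-05]), 'tau': array([-1.63366467e+00, -4.84244120e+01,  2.41656321e+01,  7.52299558e-01,
       -9.58739631e-01, -1.84438104e-03]), 'tcp_pos': array([ 0.48291624, -0.33166621,  0.03640208]), 'orientation': array([5.84088825e-04, 6.47734187e-01, 7.61866152e-01, 2.17546012e-04]), 'wrist_force': array([2.44587273, 1.36897105, 4.26428845]), 'ft_torque': array([ 0.26328317, -0.76303503, -0.05327662]), 'grip_force': 27.839647829532623, 'finger_gap': 0.012385138182062178}
```

```bash
python3 - <<'E'
from h import *
c=dict(np.load('pics/w1.npz'))
for h in (0,.013,.026,.04,.05):
  print(h,[proj(c,(.4823+s*.0427,-.3304+dy,.1461+h)).round() for s in(-1,1) for dy in (-.011,.011)])
c=dict(np.load('pics/w2.npz'))
for h in (0,.013,.026,.04):
  print(h,[((proj(c,(.4829+s*.006,-.3317+dy,.0364+h))-[130,60])*[400/300,373/280]).round() for s in(-1,1) for dy in(-.011,.011)])
a=dict(np.load('pics/t3.npz'));t=a['pixels'][:,:,::-1]
i=cv2.resize(c['pixels'][180:330,190:370,::-1],(576,480),interpolation=cv2.INTER_CUBIC)
cv2.imwrite('pics/w2c.png',i)
E
```

```text
0 [array([217., 250.]), array([221., 220.]), array([343., 269.]), array([350., 240.])]
0.013 [array([213., 260.]), array([216., 227.]), array([347., 280.]), array([355., 249.])]
0.026 [array([208., 270.]), array([211., 236.]), array([351., 291.]), array([360., 259.])]
0.04 [array([201., 283.]), array([205., 246.]), array([356., 306.]), array([366., 271.])]
0.05 [array([196., 294.]), array([199., 255.]), array([361., 318.]), array([372., 281.])]
0 [array([189., 265.]), array([196., 225.]), array([213., 268.]), array([220., 229.])]
0.013 [array([188., 278.]), array([195., 236.]), array([213., 281.]), array([221., 239.])]
0.026 [array([187., 293.]), array([195., 248.]), array([214., 296.]), array([222., 252.])]
0.04 [array([185., 311.]), array([194., 263.]), array([215., 315.]), array([224., 268.])]
```

View pics/w2c.png

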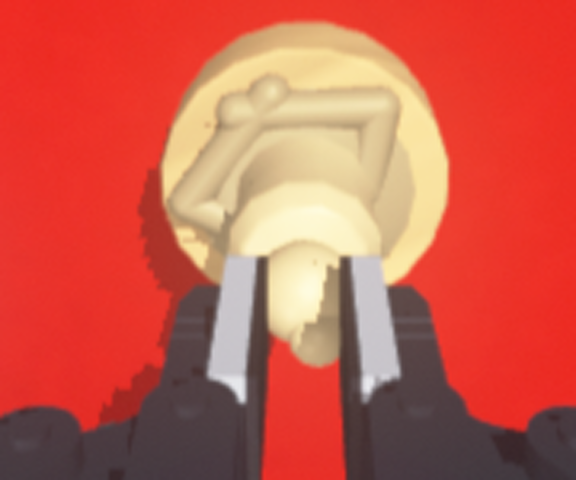

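The crop shows the pads straddling the neck and head at (300,290), with their tips above the shoulders. Both views put the tips about 27 mm higher than the reported TCP. I'll open, then go down in small steps while watching the force.

jog_arm --pt "0 0 0 0 0 0" --pt "0 0 0 0 0 0" --pt "0 0 0 0 0 0" --pt "0 0 0 0 0 0" --pt "0 0 0 0 0 0" --pt "0 0 0 0 0 0" --pt "0 0 0 0 0 0" --pt "0 0 0 0 0 0" --pt "0 0 0 0 0 0" --jaw -1

```text
clock: 3.93
tcp_pos: [0.4823, -0.3315, 0.036]
orientation: [-0.0, 0.648, 0.762, 0.0]
wrist_force: [0.8, 0.7, 1.1]
finger_gap: 0.0856
grip_force: 0.0
```

```bash
python3 - <<'E'
from h import *
c=dict(np.load('pics/w2.npz')); 
hsv=cv2.cvtColor(c['pixels'],cv2.COLOR_RGB2HSV)
print('pred plinth edge px (w2c)',[((proj(c,(.482+s*.032,-.331,.024))-[190,180])*3.2).round() for s in(-1,1)], ((proj(c,(.482,-.299,.024))-[190,180])*3.2).round())
s=env.get_state();print(s['tcp_pos'],s['wrist_force'],s['finger_gap'])
d=shot('wrist','w3.png')
hsv=cv2.cvtColor(d['pixels'],cv2.COLOR_RGB2HSV); print(c['cam_to_world'][:3,3])
m=((hsv[...,0]>10)&(hsv[...,0]<32)&(hsv[...,2]>90)&(hsv[...,1]>30)&(hsv[...,1]<190)).astype(np.uint8)
n,l,st,ce=cv2.connectedComponentsWithStats(m)
for i in range(1,n):
    if st[i,4]>500: print(st[i],ce[i].round(1))
print([proj(d,(.482+s*.032,-.331,.024)).round() for s in(-1,1)],[proj(d,(.482,-.331+s*.032,.024)).round() for s in(-1,1)],proj(d,(.482,-.331,.081)))
E
```

```text
pred plinth edge px (w2c) [array([150., 160.]), array([439., 203.])] [320.  42.]
[ 0.48231698 -0.33146029  0.03600384] [0.77053486 0.69142239 1.12073356] 0.08561664551690829
[ 0.46994739 -0.24942458  0.21461382]
[ 380    0   93   25 1558] [422.2   9.5]
[ 241  188   90  107 6654] [286.  235.6]
[  0 337  65  18 883] [ 28.3 344.4]
[   0  364   37   54 1101] [ 12.9 382.9]
[array([238., 231.]), array([328., 244.])] [array([276., 277.]), array([291., 194.])] [282.80425833 281.53683079]
```

jog_arm --pt "0 0 -0.1 0 0 0" --pt "0 0 -0.2 0 0 0" --pt "0 0 -0.3 0 0 0" --pt "0 0 -0.35 0 0 0" --pt "0 0 -0.35 0 0 0"

```text
clock: 4.4
tcp_pos: [0.4818, -0.331, 0.0211]
orientation: [-0.001, 0.648, 0.762, 0.0]
wrist_force: [1.0, -0.4, 0.4]
finger_gap: 0.0852
grip_force: 0.0
```

jog_arm --pt "0 0 -0.05 0 0 0" --pt "0 0 -0.1 0 0 0" --pt "0 0 -0.15 0 0 0" --pt "0 0 -0.2 0 0 0" --pt "0 0 -0.23 0 0 0" --pt "0 0 -0.23 0 0 0"

```text
clock: 4.9
tcp_pos: [0.4822, -0.3313, 0.0124]
orientation: [-0.0, 0.648, 0.762, 0.0]
wrist_force: [-0.7, -0.3, 0.4]
finger_gap: 0.0854
grip_force: 0.0
```

jog_arm --pt "0 0 0 0 0 0" --pt "0 0 0 0 0 0" --pt "0 0 0 0 0 0" --pt "0 0 0 0 0 0" --pt "0 0 0 0 0 0" --pt "0 0 0 0 0 0" --pt "0 0 0 0 0 0" --pt "0 0 0 0 0 0" --pt "0 0 0 0 0 0" --pt "0 0 0 0 0 0" --jaw 1

```text
clock: 5.73
tcp_pos: [0.4828, -0.3316, 0.0132]
orientation: [0.0, 0.648, 0.762, 0.0]
wrist_force: [1.9, 0.7, 2.8]
finger_gap: 0.027
grip_force: 29.6
```

jog_arm --pt "0 0 0.1 0 0 0" --pt "0 0 0.3 0 0 0" --pt "0 0 0.7 0 0 0" --pt "0 0 1.2 0 0 0" --pt "0 0 1.8 0 0 0" --pt "0 0 2.4 0 0 0" --pt "0 0 2.8 0 0 0" --pt "0 0 3 0 0 0" --pt "0 0 3 0 0 0"

```text
clock: 6.48
tcp_pos: [0.483, -0.3323, 0.1348]
orientation: [0.002, 0.648, 0.762, -0.0]
wrist_force: [0.1, -0.3, -3.3]
finger_gap: 0.0271
grip_force: 29.9
```

jog_arm --pt "0.04 0.4 0 0 0 0" --pt "0.1 1 0 0 0 0" --pt "0.18 1.8 0 0 0 0" --pt "0.27 2.6 0 0 0 0" --pt "0.35 3.4 0 0 0 0" --pt "0.43 4.2 0 0 0 0" --pt "0.51 5 0 0 0 0" --pt "0.58 5.8 0 0 0 0" --pt "0.66 6.6 0 0 0 0" --pt "0.74 7.4 0 0 0 0" --pt "0.82 8.1 0 0 0 0" --pt "0.85 8.5 0 0 0 0"

```text
clock: 7.48
tcp_pos: [0.5145, 0.0121, 0.131]
orientation: [-0.002, 0.647, 0.763, -0.0]
wrist_force: [0.7, 0.4, -3.3]
finger_gap: 0.0269
grip_force: 29.9
```

jog_arm --pt "0.07 0.6 0 0 0 0" --pt "0.14 1.2 0 0 0 0" --pt "0.2 1.8 0 0 0 0" --pt "0.25 2.3 0 0 0 0" --pt "0.28 2.6 0 0 0 0" --pt "0.29 2.79 0 0 0 0" --pt "0.29 2.79 0 0 0 0" --pt "0.29 2.79 0 0 0 0"

```text
clock: 8.15
tcp_pos: [0.5274, 0.1198, 0.1322]
orientation: [-0.0, 0.648, 0.762, -0.001]
wrist_force: [-0.6, 0.3, -3.3]
finger_gap: 0.0271
grip_force: 30.0
```

```bash
python3 - <<'E'
from h import *
s=env.get_state();print(s['tcp_pos'],s['orientation'],s['wrist_force'],s['finger_gap'])
c=shot('wrist','w4.png');b=shot('scene','s4.png')
cv2.imwrite('pics/m4.png',np.hstack([cv2.resize(c['pixels'][:,:,::-1],(400,300)),cv2.resize(b['pixels'][100:280,300:540,::-1],(400,300))]))
t=s['tcp_pos']; print('pred',proj(c,(t[0],t[1],.12+.024)),proj(b,(t[0],t[1],.12)))
E
```

```text
[0.52737282 0.11979039 0.13215705] [-2.37252576e-04  6.47679176e-01  7.61912828e-01 -6.86344108e-04] [-0.60028058  0.34697219 -3.26335711] 0.027128080732669983
pred [283.45552614 253.49766109] [395.20664809 201.26500286]
```

View pics/m4.png

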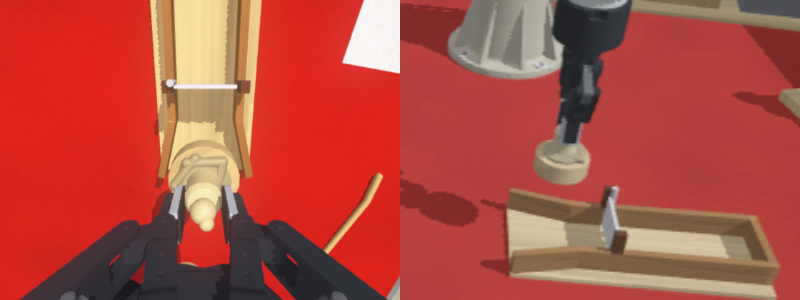

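The figure hangs upright in the grip over the funnel mouth (left crop (205,170), lane straight ahead). Lower it.

jog_arm --pt "0 0.02 -0.3 0 0 0" --pt "0 0.02 -0.7 0 0 0" --pt "0 0.02 -1.1 0 0 0" --pt "0 0.02 -1.5 0 0 0" --pt "0 0.02 -1.9 0 0 0" --pt "0 0.02 -2.2 0 0 0" --pt "0 0.02 -2.45 0 0 0" --pt "0 0.02 -2.6 0 0 0" --pt "0 0.02 -2.7 0 0 0" --pt "0 0.02 -2.77 0 0 0" --pt "0 0.02 -2.8 0 0 0" --pt "0 0.02 -2.8 0 0 0"

```text
clock: 9.25
tcp_pos: [0.5283, 0.1209, 0.0211]
orientation: [0.0, 0.648, 0.762, 0.0]
wrist_force: [-0.1, -0.9, -3.0]
finger_gap: 0.0272
grip_force: 30.0
```

jog_arm --pt "0 0 -0.03 0 0 0" --pt "0 0 -0.05 0 0 0" --pt "0 0 -0.05 0 0 0"

```text
clock: 9.5
tcp_pos: [0.5286, 0.121, 0.0193]
orientation: [0.001, 0.648, 0.762, 0.0]
wrist_force: [1.4, 0.3, -1.1]
finger_gap: 0.0268
grip_force: 30.1
```

jog_arm --pt "0 0 0 0 0 0" --pt "0 0 0 0 0 0" --pt "0 0 0 0 0 0" --pt "0 0 0 0 0 0" --pt "0 0 0 0 0 0" --pt "0 0 0 0 0 0" --pt "0 0 0 0 0 0" --pt "0 0 0 0 0 0" --jaw -0.6

```text
clock: 10.17
tcp_pos: [0.528, 0.1209, 0.0188]
orientation: [0.0, 0.648, 0.762, 0.0]
wrist_force: [-0.2, 0.4, -0.5]
finger_gap: 0.0683
grip_force: 0.0
```

jog_arm --pt "0 0 0.2 0 0 0" --pt "0 0 0.6 0 0 0" --pt "0 0 1.1 0 0 0" --pt "0 0 1.7 0 0 0" --pt "0 0 2.2 0 0 0" --pt "0 0 2.5 0 0 0" --pt "0 0 2.5 0 0 0"

```text
clock: 10.75
tcp_pos: [0.5303, 0.1212, 0.1226]
orientation: [0.002, 0.648, 0.762, 0.002]
wrist_force: [1.2, -0.3, -0.3]
finger_gap: 0.0681
grip_force: 0.0
```

```bash
python3 - <<'E'
from h import *
s=env.get_state();print(s['tcp_pos'],s['wrist_force'],s['finger_gap'])
c=shot('wrist','w5.png');b=shot('scene','s5.png')
cv2.imwrite('pics/m5.png',np.hstack([cv2.resize(c['pixels'][:,:,::-1],(400,300)),cv2.resize(b['pixels'][120:300,320:560,::-1],(400,300))]))
p=(.5277,.1207,.03); print('pred plinth top',proj(c,p)*400/560,(proj(b,p)-[320,120])*400/240+[400,0])
E
```

```text
[0.53026427 0.12115404 0.12257527] [ 1.2362591  -0.29334158 -0.25455202] 0.06811944292808561
pred plinth top [200.35040834 145.87568561] [514.69299441 191.75973563]
```

View pics/m5.png

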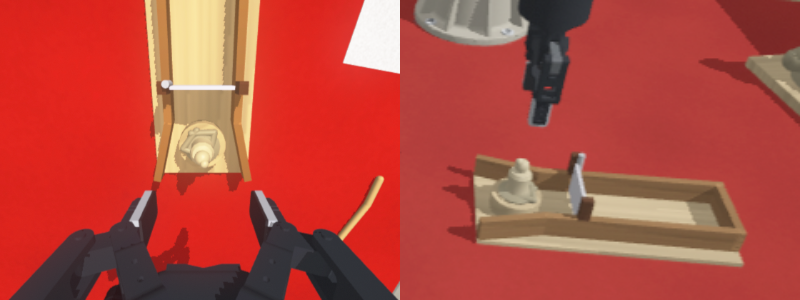

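The figure stands upright in the mouth at left crop (203,145), against a predicted (200,146), and the flap is shut. Now shut the fingers, go behind it and feel downwards for the table.

jog_arm --pt "0.08 -0.4 0 0 0 0" --pt "0.15 -0.9 0 0 0 0" --pt "0.22 -1.4 0 0 0 0" --pt "0.3 -1.85 0 0 0 0" --pt "0.3 -1.85 -0.3 0 0 0" --pt "0.3 -1.85 -0.7 0 0 0" --pt "0.3 -1.85 -1.1 0 0 0" --pt "0.3 -1.85 -1.5 0 0 0" --pt "0.3 -1.85 -1.9 0 0 0" --pt "0.3 -1.85 -2.2 0 0 0" --pt "0.3 -1.85 -2.3 0 0 0" --pt "0.3 -1.85 -2.3 0 0 0" --jaw 1

```text
clock: 11.85
tcp_pos: [0.5378, 0.047, 0.0245]
orientation: [-0.002, 0.648, 0.762, -0.001]
wrist_force: [-0.8, -0.0, -0.4]
finger_gap: 0.0004
grip_force: 0.0
```

jog_arm --pt "0 0 -0.1 0 0 0" --pt "0 0 -0.2 0 0 0" --pt "0 0 -0.3 0 0 0" --pt "0 0 -0.4 0 0 0" --pt "0 0 -0.4 0 0 0"

```text
clock: 12.27
tcp_pos: [0.5396, 0.047, 0.0102]
orientation: [-0.0, 0.648, 0.762, -0.0]
wrist_force: [0.4, -0.1, 0.4]
finger_gap: 0.0001
grip_force: 0.0
```

```bash
python3 - <<'E'
from h import *
s=env.get_state();print(s['tcp_pos'],s['wrist_force'],s['finger_gap'])
b=shot('scene','s6.png');c=shot('wrist','w6.png')
t=s['tcp_pos']
cv2.imwrite('pics/m6.png',np.hstack([cv2.resize(c['pixels'][120:330,140:420,::-1],(400,300)),cv2.resize(b['pixels'][150:270,310:470,::-1],(400,300),interpolation=cv2.INTER_CUBIC)]))
for h in (0,.013,.026,.039): print(h,((proj(b,(t[0]+.012,t[1],t[2]+h))-[310,150])*2.5+[400,0]).round())
E
```

```text
[0.53955498 0.04697911 0.01023724] [ 0.4198484  -0.13861086  0.40752563] 0.00010044895790926036
0 [505. 231.]
0.013 [506. 220.]
0.026 [508. 209.]
0.039 [510. 197.]
```

View pics/m6.png

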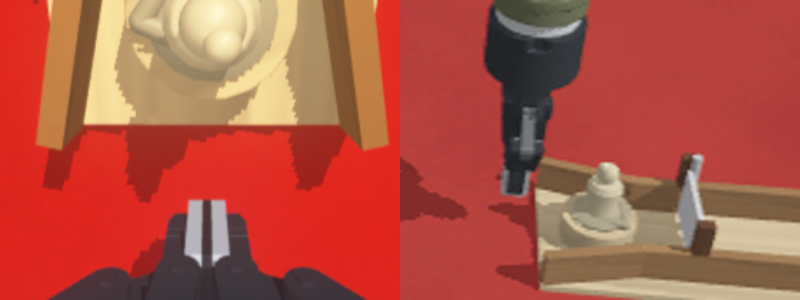

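The tips show at right crop (514,193), so they are roughly 35 to 40 mm above the reported TCP. I'll find the table by touch.

jog_arm --pt "0 0 -0.1 0 0 0" --pt "0 0 -0.2 0 0 0" --pt "0 0 -0.3 0 0 0" --pt "0 0 -0.4 0 0 0" --pt "0 0 -0.4 0 0 0"

```text
clock: 12.78
tcp_pos: [0.5391, 0.0469, -0.0063]
orientation: [-0.001, 0.648, 0.762, -0.0]
wrist_force: [0.2, -0.0, -0.5]
finger_gap: -0.0001
grip_force: 0.0
```

jog_arm --pt "0 0 -0.05 0 0 0" --pt "0 0 -0.1 0 0 0" --pt "0 0 -0.1 0 0 0"

```text
clock: 13.03
tcp_pos: [0.5398, 0.0469, -0.0095]
orientation: [-0.0, 0.648, 0.762, -0.0]
wrist_force: [0.6, -0.1, 0.4]
finger_gap: -0.0002
grip_force: 0.0
```

jog_arm --pt "0 0 -0.05 0 0 0" --pt "0 0 -0.1 0 0 0" --pt "0 0 -0.1 0 0 0"

```text
clock: 13.28
tcp_pos: [0.5398, 0.0469, -0.0135]
orientation: [-0.0, 0.648, 0.762, -0.0]
wrist_force: [-0.5, 0.7, -0.0]
finger_gap: -0.0001
grip_force: 0.0
```

jog_arm --pt "0 0 -0.05 0 0 0" --pt "0 0 -0.1 0 0 0" --pt "0 0 -0.1 0 0 0"

```text
clock: 13.53
tcp_pos: [0.5397, 0.047, -0.0176]
orientation: [-0.0, 0.648, 0.762, -0.0]
wrist_force: [-0.2, 0.4, -0.2]
finger_gap: 0.0001
grip_force: 0.0
```

```bash
python3 - <<'E'
from h import *
s=env.get_state();t=s['tcp_pos'];print(t,s['wrist_force'])
b=shot('scene','s7.png')
g=cv2.cvtColor(b['pixels'],cv2.COLOR_RGB2HSV)
m=(g[...,1]<110)
u,v=proj(b,(t[0]+.012,t[1],t[2]+.03)).round().astype(int);print(u,v)
for r in range(v-16,v+14): print(r,''.join('#' if k else '.' for k in m[r,u-14:u+14]), g[r,u,1:])
for h in (.013,.026,.039): print(h,proj(b,(t[0]+.012,t[1],t[2]+h)).round(1))
E
```

```text
[ 0.53966998  0.04695824 -0.01758453] [-0.23307616  0.35241879 -0.18026842]
352 242
226 .............############### [34 38]
227 ............#############.## [46 39]
228 ...........##############.## [31 49]
229 ...........############...## [17 59]
230 ...........############...## [32 56]
231 ...........###########....## [28 54]
232 ...........############...## [27 56]
233 ...........############....# [31 49]
234 ...........###########.....# [32 48]
235 ...........###########.....# [36 49]
236 ...........###########.....# [36 43]
237 ............##########.....# [18 87]
238 .................####......# [149 169]
239 ...........................# [170 181]
240 ...........................# [170 183]
241 ...........................# [170 184]
242 ...........................# [170 184]
243 ...........................# [171 183]
244 ...........................# [169 183]
245 ...........................# [171 182]
246 ...........................# [171 183]
247 ...........................# [170 183]
248 ...........................# [170 183]
249 ...........................# [170 184]
250 ...........................# [171 183]
251 ...........................# [170 182]
252 ...........................# [170 182]
253 ...........................# [170 183]
254 ...........................# [170 183]
255 ............................ [171 183]
0.013 [351.2 247.7]
0.026 [351.8 243.2]
0.039 [352.5 238.7]
```

jog_arm --pt "0 0 -0.05 0 0 0" --pt "0 0 -0.1 0 0 0" --pt "0 0 -0.1 0 0 0"

```text
clock: 13.83
tcp_pos: [0.5397, 0.0469, -0.0216]
orientation: [-0.0, 0.648, 0.762, -0.0]
wrist_force: [-1.1, -0.9, 0.4]
finger_gap: 0.0001
grip_force: 0.0
```

jog_arm --pt "0 0 -0.05 0 0 0" --pt "0 0 -0.1 0 0 0" --pt "0 0 -0.1 0 0 0"

```text
clock: 14.08
tcp_pos: [0.5397, 0.047, -0.0256]
orientation: [-0.0, 0.648, 0.762, -0.0]
wrist_force: [-0.9, 0.3, -0.3]
finger_gap: -0.0
grip_force: 0.0
```

jog_arm --pt "0 0 -0.03 0 0 0" --pt "0 0 -0.06 0 0 0" --pt "0 0 -0.06 0 0 0"

```text
clock: 14.33
tcp_pos: [0.5399, 0.0469, -0.0278]
orientation: [-0.0, 0.648, 0.762, -0.0]
wrist_force: [0.1, -0.1, 0.7]
finger_gap: -0.0001
grip_force: 0.0
```

jog_arm --pt "0 0 -0.04 0 0 0" --pt "0 0 -0.08 0 0 0" --pt "0 0 -0.08 0 0 0"

```text
clock: 14.58
tcp_pos: [0.5397, 0.0469, -0.0311]
orientation: [-0.0, 0.648, 0.762, -0.0]
wrist_force: [-0.5, 0.2, 0.5]
finger_gap: -0.0001
grip_force: 0.0
```

jog_arm --pt "0 0 -0.03 0 0 0" --pt "0 0 -0.06 0 0 0" --pt "0 0 -0.06 0 0 0"

```text
clock: 14.83
tcp_pos: [0.5398, 0.0469, -0.0334]
orientation: [-0.0, 0.648, 0.762, -0.0]
wrist_force: [-0.1, -0.3, -0.5]
finger_gap: -0.0001
grip_force: 0.0
```

jog_arm --pt "0 0 -0.03 0 0 0" --pt "0 0 -0.05 0 0 0" --pt "0 0 -0.05 0 0 0"

```text
clock: 15.08
tcp_pos: [0.5398, 0.0469, -0.0354]
orientation: [-0.0, 0.648, 0.762, -0.0]
wrist_force: [0.1, 0.2, 0.2]
finger_gap: -0.0002
grip_force: 0.0
```

jog_arm --pt "0 0 0.12 0 0 0" --pt "0 0 0.23 0 0 0" --pt "-0.02 0.12 0.23 0 0 0" --pt "-0.04 0.25 0.23 0 0 0" --pt "-0.06 0.37 0.23 0 0 0" --pt "-0.08 0.49 0.23 0 0 0" --pt "-0.1 0.62 0.23 0 0 0" --pt "-0.12 0.74 0.23 0 0 0" --pt "-0.14 0.86 0.23 0 0 0" --pt "-0.16 0.99 0.23 0 0 0" --pt "-0.16 0.99 0.23 0 0 0"

```text
clock: 16.0
tcp_pos: [0.5333, 0.0875, -0.0261]
orientation: [-0.0, 0.647, 0.762, 0.0]
wrist_force: [-0.1, -0.0, -1.0]
finger_gap: 0.0002
grip_force: 0.0
```

```bash
cat >> h.py <<'E'
O=np.array([.5157,.1947]);U=np.array([np.cos(np.radians(99.2)),np.sin(np.radians(99.2))])
def rep(f):
    s=env.get_state();t=s['tcp_pos'];d=t[:2]-O;print('tool lane',(d@U).round(4),(d@[-U[1],U[0]]).round(4),t[2].round(4),s['wrist_force'].round(1))
    a=shot('top',f+'t.png');b=shot('scene',f+'s.png');return a,b
E
python3 - <<'E'
from h import *
rep('p1')
E
```

```text
tool lane -0.1087 -0.0003 -0.0261 [-0.1 -0.  -1. ]
```

jog_arm --pt "-0.02 0.12 0 0 0 0" --pt "-0.04 0.25 0 0 0 0" --pt "-0.06 0.37 0 0 0 0" --pt "-0.08 0.49 0 0 0 0" --pt "-0.1 0.62 0 0 0 0" --pt "-0.12 0.74 0 0 0 0"

```text
clock: 16.6
tcp_pos: [0.5286, 0.1167, -0.026]
orientation: [0.0, 0.648, 0.762, -0.0]
wrist_force: [-0.2, -1.3, -1.1]
finger_gap: -0.0002
grip_force: 1.0
```

```bash
python3 - <<'E'
from h import *
a,b=rep('p2')
p=dict(np.load('pics/top.npz'));P=dict(np.load('pics/s5.npz'))
def head(c,ref):
    hd=cv2.cvtColor(c['pixels'],cv2.COLOR_RGB2HSV)
    return hd
# head top predicted pixels in scene for candidate lane x
for X in (-.075,-.06,-.045,-.03): print(X,proj(b,(*(O+U*X),.087)).round(1), proj(b,(*(O+U*X),.064)).round(1))
g=b['pixels'].astype(int); u0,v0=proj(b,(*(O+U*-.06),.08)).round().astype(int)
for r in range(v0-10,v0+10): print(r,u0-16,' '.join('%3d'%k for k in g[r,u0-16:u0+20,1]))
E
```

```text
tool lane -0.0791 -0.0003 -0.026 [-0.2 -1.3 -1.1]
-0.075 [393.  214.2] [391.3 222.8]
-0.06 [400.4 214.8] [398.6 223.4]
-0.045 [407.8 215.4] [405.9 224. ]
-0.03 [415.3 215.9] [413.2 224.5]
207 384  40  42  45  46  42  42  39  37  37  39  44  45  43  45  45  46  52  52  59  63  65  64  65  66  68  67  68  68  67  66  66  66  66  66  66  66
208 384  39  41  42  44  45  45  39  38  39  42  47  46  45  44  44  48  54  58  62  64  63  64  67  66  67  68  68  68  67  66  67  65  66  67  65  66
209 384  39  38  40  38  38  39  40  39  40  44  48  45  44  45  46  48  54  59  60  62  66  67  66  65  65  67  67  68  66  67  66  67  67  66  66  66
210 384  38  37  38  38  36  38  39  37  42  46  73  68  50  46  46  50  56  61  51  49  53  62  66  66  66  66  67  67  67  67  66  67  66  66  67  66
211 384  39  37  37  36  38  37  38  39  43  47  93 117 104  90  82  65  59  62  51  44  45  60  66  66  66  67  67  67  66  66  66  65  65  65  67  65
212 384  38  36  36  37  38  38  37  37  42  45  81 101 103  87  72  61  58  62  51  42  53  63  67  66  67  65  66  66  66  66  66  65  66  66  66  65

[... 1427 characters left out ...]
 122  92  51  59 114 130 132 135 137 144 148 128 117 123 138 155 171 181 188 155 102  87  88
223 384  38  36  36  38  55  69  70  68  71  88 114 122 122 122 107  84  80  83  96 104 122 139 148 151 143 127 120 126 142 157 168 184 169 120  89  88
224 384  40  38  36  36  50  56  61  65  65  86 112 121 120 120  98  87  91  83  82  93 127 140 148 152 151 143 130 120 123 135 165 198 205 172 111  83
225 384  42  40  40  41  41  48  60  65  65  84 111 118 118 118  92  69  66  65  84 100 130 140 152 161 184 194 195 196 198 201 204 207 209 192 134  77
226 384  48  40  41  39  38  49  62  66  65  86 113 121 120 119  93  66  64  62  79 102 126 135 140 148 179 196 199 200 202 204 206 206 209 206 153  78
```

The figure slides upright: its head is at (412,220) in the scene view, which is lane x of about -36 mm, 43 mm ahead of the tool as expected. Push on through the flap.

jog_arm --pt "-0.02 0.12 0 0 0 0" --pt "-0.04 0.25 0 0 0 0" --pt "-0.06 0.37 0 0 0 0" --pt "-0.08 0.49 0 0 0 0" --pt "-0.1 0.62 0 0 0 0" --pt "-0.12 0.74 0 0 0 0" --pt "-0.14 0.86 0 0 0 0" --pt "-0.16 0.99 0 0 0 0"

```text
clock: 17.37
tcp_pos: [0.5249, 0.1554, -0.0253]
orientation: [0.002, 0.648, 0.762, 0.001]
wrist_force: [3.9, -5.0, -1.2]
finger_gap: -0.0007
grip_force: 2.3
```

jog_arm --pt "-0.02 0.12 0 0 0 0" --pt "-0.04 0.25 0 0 0 0" --pt "-0.06 0.37 0 0 0 0" --pt "-0.08 0.49 0 0 0 0" --pt "-0.1 0.62 0 0 0 0" --pt "-0.12 0.74 0 0 0 0" --pt "-0.14 0.86 0 0 0 0" --pt "-0.16 0.99 0 0 0 0"

```text
clock: 18.03
tcp_pos: [0.5162, 0.196, -0.0257]
orientation: [0.0, 0.648, 0.762, 0.0]
wrist_force: [2.3, -3.3, -0.5]
finger_gap: 0.0001
grip_force: 1.4
```

```bash
python3 - <<'E'
from h import *
a,b=rep('p3')
X=(env.get_state()['tcp_pos'][:2]-O)@U+.043
u0,v0=proj(b,(*(O+U*X),.087)).round().astype(int); print(X,u0,v0)
g=b['pixels'].astype(int)
for r in range(v0-4,v0+12,2): print(r,u0-16,' '.join('%3d'%k for k in g[r,u0-16:u0+18,1]))
E
```

```text
tool lane 0.0012 -0.0007 -0.0257 [ 2.3 -3.3 -0.5]
0.04497630236553972 453 219
215 437  82  82  79  79  59  55  60  53  46  59  65  64  65  64  65  65  65  64  64  62  63  63  64  63  62  63  62  61  62  62  61  61  61  62
217 437 118 103  86  76  57  54  56  49  58  66  65  64  64  64  62  61  65  63  64  65  64  64  65  65  64  63  63  63  61  62  62  61  63  64
219 437 124 125 122 100  63  48 126 125 106  83  63  63  77 104 125 128 108  75  62  62  64  64  62  62  61  62  62  62  63  63  64  63  62  65
221 437 124 125 125 103  62 111 154 164 166 166 176 159 136 155 182 208 208 205 207 193 182 163 124 106  82  62  62  63  63  61  62  61  63  62
223 437 124 125 125 104  79 140 160 160 160 159 149 134 122 120 142 168 189 207 208 198 176 163 165 165 166 121  62  61  63  65  65  63  63  62
225 437 125 125 126 103 139 159 159 154 150 148 142 125 118 120 134 154 168 181 188 178 163 159 159 158 145 130 115 109 110 100  94  94  84  79
227 437 123 124 125 125 115 121 136 140 143 149 149 147 141 129 121 124 136 168 198 210 184 157 158 155 134 125 128 128 128 128 128 128 129 129
229 437 121 120 119 108  79  64  63  78 122 140 154 183 195 196 198 200 203 205 204 208 193 168 158 133  99  90  92  91  91  92  91  92  93  93
```

jog_arm --pt "-0.02 0.12 0 0 0 0" --pt "-0.04 0.25 0 0 0 0" --pt "-0.06 0.37 0 0 0 0" --pt "-0.08 0.49 0 0 0 0" --pt "-0.1 0.62 0 0 0 0" --pt "-0.12 0.74 0 0 0 0" --pt "-0.14 0.86 0 0 0 0" --pt "-0.16 0.99 0 0 0 0"

```text
clock: 18.8
tcp_pos: [0.5089, 0.2355, -0.0261]
orientation: [-0.0, 0.648, 0.762, -0.0]
wrist_force: [1.2, -2.4, 1.4]
finger_gap: 0.0003
grip_force: 0.7
```

jog_arm --pt "-0.02 0.12 0 0 0 0" --pt "-0.04 0.25 0 0 0 0" --pt "-0.06 0.37 0 0 0 0" --pt "-0.08 0.49 0 0 0 0" --pt "-0.1 0.6 0 0 0 0" --pt "-0.11 0.7 0 0 0 0" --pt "-0.13 0.78 0 0 0 0" --pt "-0.13 0.82 0 0 0 0" --pt "-0.13 0.82 0 0 0 0" --pt "-0.13 0.82 0 0 0 0"

```text
clock: 19.63
tcp_pos: [0.5044, 0.2682, -0.0259]
orientation: [-0.0, 0.648, 0.762, 0.0]
wrist_force: [0.1, -0.7, 2.6]
finger_gap: 0.0004
grip_force: 0.8
```

```bash
python3 - <<'E'
from h import *
a,b=rep('p4')
E
```

```text
tool lane 0.0743 -0.0006 -0.0259 [ 0.1 -0.7  2.6]
```

jog_arm --pt "0 0 0.15 0 0 0" --pt "0 0 0.4 0 0 0" --pt "0 0 0.8 0 0 0" --pt "0 0 1.3 0 0 0" --pt "0 0 1.9 0 0 0" --pt "0 0 2.5 0 0 0" --pt "0 0 3.1 0 0 0" --pt "0 0 3.7 0 0 0" --pt "0 0 4.2 0 0 0" --pt "0 0 4.5 0 0 0" --pt "0 0 4.5 0 0 0" --pt "0 0 4.5 0 0 0"

```text
clock: 20.73
tcp_pos: [0.5046, 0.268, 0.155]
orientation: [0.0, 0.648, 0.762, 0.001]
wrist_force: [0.0, -0.6, -0.5]
finger_gap: 0.0002
grip_force: 0.0
```

```bash
python3 - <<'E'
from h import *
a,b=rep('p5')
P=dict(np.load('pics/s5.npz'))
g=b['pixels'].astype(int);d=np.abs(g-P['pixels'].astype(int)).sum(2)
# flap shut check: same pixels as before in the flap region (both ends, top)
for Y in(-.03,-.015,0,.015,.03):
    for z in(.045,.053):
        u,v=proj(b,(*(O+np.array([-U[1],U[0]])*Y),z)).round().astype(int); print('flap',Y,z,g[v,u],P['pixels'][v,u])
for X in(.1,.117,.13): print(X,proj(b,(*(O+U*X),.087)).round(1),proj(b,(*(O+U*X),.064)).round(1))
u0,v0=proj(b,(*(O+U*.117),.087)).round().astype(int)
for r in range(v0-4,v0+26,2): print(r,u0-16,' '.join('%3d'%k for k in g[r,u0-16:u0+18,1]))
t=dict(np.load('pics/top.npz'));print('vase diff',np.abs(a['pixels'][185:218,262:295].astype(int)-t['pixels'][185:218,262:295]).max())
E
```

```text
tool lane 0.0742 -0.0008 0.155 [ 0.  -0.6 -0.5]
flap -0.03 0.045 [75 60 52] [75 60 52]
flap -0.03 0.053 [102  75  61] [104  77  62]
flap -0.015 0.045 [139 138 142] [139 138 142]
flap -0.015 0.053 [171 170 174] [172 171 175]
flap 0 0.045 [139 139 142] [139 138 141]
flap 0 0.053 [171 170 174] [171 170 174]
flap 0.015 0.045 [139 138 141] [139 138 142]
flap 0.015 0.053 [170 169 173] [171 169 174]
flap 0.03 0.045 [132 130 132] [132 130 132]
flap 0.03 0.053 [169 168 171] [169 168 172]
0.1 [480.7 220.9] [477.6 229.6]
0.117 [489.4 221.6] [486.1 230.3]
0.13 [496.  222.1] [492.7 230.8]
218 473  61  62  62  61  61  62  61  62  63  61  62  62  62  61  62  61  61  61  64  64  65  62  61  62  62  61  62  64  62  61  61  63  64  62
220 473  63  62  62  62  61  62  62  61  61  62  63  62  62  63  64  64  62  60  62  62  62  63  61  62  62  62  62  61  61  61  62  62  62  63
222 473  62  61  62  61  62  62  61  60  60  62  62  64  64  64  75  85  73  64  64  61  62  62  65  64  64  65  65  63  63  64  64  63  64  64
224 473  64  64  62  61  62  61  62  63  63  63  63  64 100 129 158 183 204 205 203 1
[... 955 characters left out ...]
120 118 118 119 119 121 125 129 133 140 149 157 165 162 127  95  94  83  76  75  75  77  76  75  76  75  76  76
240 473 120 119 120 123 124 122 119 119 119 120 120 125 131 138 146 153 161 170 174 170 168 174 131  76  76  76  77  76  77  76  75  76  76  77
242 473 127 124 122 121 120 121 121 121 121 123 128 135 142 149 158 165 173 179 168 155 162 166 172 168 145 133 131 131 131 131 130 130 115  87
244 473 141 154 153 154 155 157 158 142 126 128 137 144 151 160 166 174 181 181 175 157 151 162 171 175 166 144 134 133 134 134 134 133 133 115
246 473 136 119 131 151 156 156 158 160 161 161 162 163 160 161 162 165 165 165 166 166 167 164 165 175 178 168 151 143 142 140 139 139 140 140
vase diff 12
```

The flap pixels match the earlier shut view. The figure stands upright at lane x of about 117 mm (head at (489,224)), and the vase is unmoved. Handing in.

```bash
python3 -c "
from workcell import env
print(env.hand_in())"
```

```text
the job is handed in; nothing more can be done
None
```

The job is handed in, result not reported back: my last images show the figure upright about 117 mm past the shut flap, the vase unmoved and the fingers clear; the real fingertips sat about 40 mm above the reported TCP, so my first grip closed on the head and I had to regrip lower.

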